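Clamp the ferrule jar in the cam vise and twist off its tight lid

ROBOT

A 6-joint arm with a two-finger parallel gripper is mounted at the origin on the work surface. World frame = base frame: x ahead of the robot, y to its left, z up, the work surface at z = 0. Lengths are in m, angles in rad, forces in N, time in s.
With the tool pointing down it reaches from about 0.275 to 0.875 m from the base axis. Payload 12.5 kg.
Tool frame: the origin (TCP) lies on the centre line of the jaws, within the pads' length; the fingertips stand r.finger_overhang ahead of it and the grasp point (between the pads) lies 3 mm ahead of it (r.finger_overhang is the distance from the TCP to the fingertips, in m); z points along the fingers, y is the line along which they close (so a half turn about z gives the same grasp; the last joint's range is limited). The gripper opens to 85 mm and grips with 20 to 120 N. Pads are 22 mm wide; open, the fingers measure 114 mm over their backs; the gripper's body (76 mm by 85 mm) begins 54 mm behind the grasp point. The pads swing forward as they close: fully open they stand 13 mm farther back than shut.
Start: joints at [-1.203, 0.351, 1.652, -0, 1.139, -0.085], TCP at [0.241, -0.495, 0.253] pointing down, gripper open.
Joint ranges: [-2.75, 2.75], [-0.79, 2.1], [0.01, 2.65], [-1.57, 4.71], [0.07, 3.14], [-2.87, 2.87]. Speed limits (rad/s): [2.22, 2.22, 2.79, 3.14, 3.14, 3.14].

INTERFACE

Orientations are given as a unit quaternion [x, y, z, w].
In Python, from cell import r, optics gives the robot as it stands. The module is installed in compiled form; this text tells all that it offers. Calls block until the motion is done:
- r.move_to(position, orientation): joint-space move of the TCP to a pose.
- r.move_linear(position, rot=None, vel=0.15): straight line of the TCP; rot=None keeps the orientation; vel is the mean speed in m/s.
- r.set_joints(angles): joint-space move.
- r.set_gripper(opening, squeeze=None): opening from 0.0 (shut) to 1.0 (fully open); squeeze is the grip in N (None keeps the last); returns when the fingers have stopped.
- r.sleep(seconds).
- r.inverse_kinematics(position, orientation): joint angles nearest the present ones, or None.
- optics.get_image(name): name is "scene" or "top"; returns a dict with "pixels" (384x512x3 uint8, red, green, blue), "depth" (384x512 float32, m along the optical axis (not along the pixel's ray), 0 where there is no reading), "fx", "fy", "cx", "cy" (pixels), "D" ([k1, k2, p1, p2, k3] as OpenCV has them; the pictures are not rectified), "camera_from_world" (4x4, takes a point from world to camera coordinates). Camera axes: x right, y down, z forward; pixel columns grow to the right and rows downward; lengths in m; the calibration is good to about 2 mm. A picture is of the moment at which its call begins.
A pose or a line that the arm cannot do raises r.PlanningError and nothing moves.
- r.hand_in(): hands the job in; it is judged then, once.
Readings, each from a call of its own:
- r.current_t(): time.
- r.current_q(): joint angles.
- r.current_qvel(): joint speeds.
- r.current_effort(): joint torques, N m.
- r.current_tool_pos(): TCP position.
- r.current_ee_rot(): TCP orientation.
- r.current_contact_force(): force on the tool from outside, world axes, zero at the start.
- r.current_torque(): the same for the moment, N m.
- r.current_opening(): opening from 0.0 (shut) to 1.0 (fully open).
- r.current_finger_force(): force on a finger pad.
Only numpy, scipy, OpenCV 4.12 (cv2) and the standard library are available. Lean on these libraries where they do the work, as an engineer would, in place of code of your own. Each camera call takes 0.05 s, during which the arm holds its last target. There are 200 camera calls.

TASK

The square jar of ferrules standing between the open vise jaws has a tight screw lid. Swing the vise's red cam lever anticlockwise (seen from above) until the jaws grip the jar firmly and leave it locked, then twist the lid anticlockwise about a quarter turn until its threads let go, stop turning, and lift it straight up with the jar staying clamped; leave the other things on the bench alone. Finish while still holding the lid level just above the jar's mouth, about two fingers' breadth clear of the rim: do not put it down or let go.

Things in the scene. Friction and masses are not known exactly. Their poses are not given: they have to be found in the camera images.
- vise: Blue-grey cam vise bolted to the bench, 215 x 110 mm. Origin on the bench, under the jar's place. Its x axis is the jaw axis: fixed jaw (rubber face at x = -35 mm) on the -x side, moving jaw and lever on the +x side. The bed on which the jar stands is 40 mm up; jaw tops at 86 mm; jaws 100 mm wide along y; the base ends at x = +130 mm.
- jaw: Moving jaw with rubber face. Origin on the bed, in the middle of its rubber face; it slides towards the fixed jaw as the lever closes.
- lever (a joint): Cam lever angle in rad about its vertical pivot. 0 = open, grows anticlockwise from above, stop at 1.5. Each rad moves the jaw 9 mm. At 0 the jaws are 74 mm apart; they meet the 64 mm jar at about 1.1 rad, then the lever stiffens: a firm grip (over 30 N) by about 1.15. It stays where it is left; moving it takes about 7 N at the red grip, 10 to 15 N when squeezing.
- lever_pivot (a point): The lever's pivot axis, at the height of the lever bar's axis (66 mm above the bench).
- lever_grip (a point): On the axis of the lever's red round grip (20 mm in diameter, horizontal, 66 mm above the bench), 95 mm from the pivot; a red ball of 26 mm ends the lever at 118 mm from the pivot. There is only bench below it.
- jar: Clear square jar, 64 x 64 mm, of black ferrules, about 0.3 kg. Origin at the centre of its underside, z up, sides along x and y. Flat shoulder at 72 mm, then a round 44 mm neck with thread lugs (51 mm over them), rim at 94 mm. Stands loosely on the vise bed; when clamped it lies against the fixed jaw's face.
- jar_rim (a point): Centre of the jar's mouth, at rim height (94 mm above the jar's origin).
- lid: Yellow ribbed screw lid, 59 mm in diameter, 20 mm deep. Origin at the centre of its lower edge, z up; screwed down it is 77.5 mm above the jar's origin. Three-start lug thread: tight (about 0.4 Nm) for the first 30 degrees anticlockwise, then loose; between 62 and 100 degrees of turn (best 82) it is free and lifts straight off; with less the threads hold it; at 102 the lugs meet a stop.
- iron_head: Bystander: steel golf iron head lying on the bench, about 120 x 90 mm, 16 mm high. Origin near the middle of its underside.
- tape_roll: Bystander: tan roll of grip tape lying flat, 92 mm in diameter, 24 mm high. Origin at the centre of its underside.
- paint_tin: Bystander: yellow and red paint tin, 72 mm in diameter, 80 mm high. Origin at the centre of its underside.
There are look-alikes about, which are no part of the job. There is more than one size of the lid; the one meant has the size given above.

How it is judged:
On the way, in this order (a step that is already met when the one before it is completed fails the run):
1. the jar is clamped firmly between the jaws, its lid still screwed down (contact force between jaw and jar above 15 N and z of lid in the frame of jar below 0.081 m and angle between the x axis of lid and the x axis of jar, either way round below 0.3 rad), for 0.2 s.
2. the lid is turned well round (more than 50 degrees) on the clamped jar (angle between the x axis of lid and the x axis of jar, either way round above 0.88 rad and z of lid in the frame of jar below 0.084 m and contact force between jaw and jar above 10 N), for 0.05 s.
At the end, for the whole second after the job is handed in: The gripper holds the lid still, level within 11 degrees, lower edge 8 to 65 mm above the rim, within 20 mm of centre, turned some 52 to 128 degrees from its start, touching neither jar nor vise; the jar stands upright, clamped with over 10 N; bystanders within 30 mm of their places (z of lid in the frame of jar_rim between 0.008 and 0.065 m and horizontal distance between lid and jar_rim below 0.02 m and angle between lid's own z axis and vertical below 0.2 rad and angle between the x axis of lid and the x axis of jar, either way round above 0.9 rad and contact force between lid and the fingers above 2 N and contact force between lid and jar below 0.1 N and contact force between lid and vise below 0.1 N and linear speed of lid below 0.02 m/s and contact force between jaw and jar above 10 N and angle between jar's own z axis and vertical below 0.06 rad and z of jar in the frame of vise below 0.044 m and distance of each of iron_head, tape_roll, paint_tin from where it was at the start of the episode below 0.03 m); the arm keeps its last pose, push and grip.
It fails at once if the jar is wrenched round in the vise (more than 17 degrees out of square) (angle between the x axis of jar and the x axis of vise, either way round above 0.3 rad).
It fails at once if the jar is pulled up out of the vise or tipped (z of jar in the frame of vise above 0.047 m or angle between jar's own z axis and vertical above 0.2 rad).
It fails at once if a bystander is knocked (distance of any of iron_head, tape_roll, paint_tin from where it was at the start of the episode above 0.03 m).
It also fails if it takes over 50 s, if anything falls off the work surface, if the arm or the gripper's body presses on something with over 40 N, if the wrist force passes 120 N, or if a joint passes its speed limit or range.

## Working session

There is one attempt and no reset: what is moved stays moved. The work goes in short steps, each a Python script; the robot and the scene stay as the last script left them, time stands still between calls to the robot, and variables do not carry over. Pictures are saved under pics/ and viewed, at most 10 in all, crops included, and the job is handed in when it is done.

```bash
mkdir -p pics && cat > h.py <<'E'
import numpy as np, cv2
from cell import r, optics
def shot(n,f=None):
    im=optics.get_image(n)
    if f: cv2.imwrite('pics/'+f,cv2.cvtColor(im['pixels'],cv2.COLOR_RGB2BGR))
    return im
def ray(im,uv):
    K=np.array([[im['fx'],0,im['cx']],[0,im['fy'],im['cy']],[0,0,1]])
    p=cv2.undistortPoints(np.array(uv,float).reshape(-1,1,2),K,np.array(im['D'],float)).reshape(-1,2)
    T=np.array(im['camera_from_world']);R=T[:3,:3];c=-R.T@T[:3,3]
    return c,np.c_[p,np.ones(len(p))]@R
def onplane(im,uv,z):
    c,d=ray(im,uv); return c+d*((z-c[2])/d[:,2])[:,None]
def bydepth(im,uv):
    c,d=ray(im,uv); uv=np.array(uv,int).reshape(-1,2)
    return c+d*im['depth'][uv[:,1],uv[:,0]][:,None]
E
python3 - <<'E'
from h import *
a=shot('top','top1.png');b=shot('scene','scene1.png')
for i in (a,b):
    T=i['camera_from_world'];print(-T[:3,:3].T@T[:3,3],i['fx'],i['D'])
print(r.finger_overhang,r.current_ee_rot(),r.current_t())
E
```

```text
[ 0.35634442 -0.01666512  0.99107904] 367.3960728534717 [0.00552555 0.         0.         0.         0.        ]
[ 1.46017434 -0.39668507  1.31839942] 473.6138854932078 [-0.1771181  0.         0.         0.         0.       ]
0.022 [ 9.74481096e-01  2.24468971e-01 -7.20500416e-05 -5.19062894e-04] 0.1
```

View pics/top1.png

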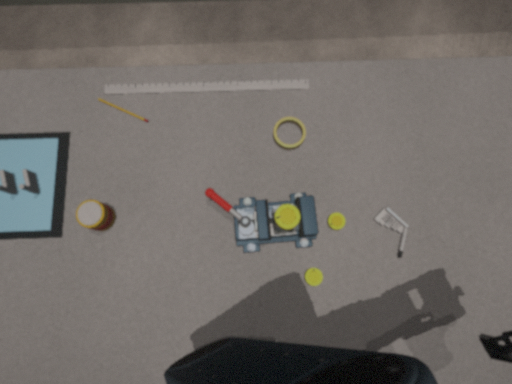

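View pics/scene1.png

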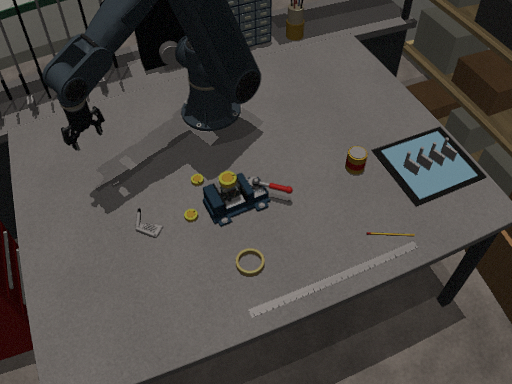

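The top view shows three yellow lids. One is on the jar in the vise at (288,216); two lie loose on the bench at (337,221) and (314,277). The one on the jar is the one meant, and I'll check its size. The lever pivot is at about (245,221), with the red grip running to (208,191). The tape roll is at (290,132), the tin at (93,214) and the iron head at (392,225).

```bash
python3 - <<'E'
from h import *
a=shot('top')
hsv=cv2.cvtColor(a['pixels'],cv2.COLOR_RGB2HSV)
def blobs(lo,hi,z,name,amin=40):
    m=cv2.inRange(hsv,lo,hi)
    cs,_=cv2.findContours(m,cv2.RETR_EXTERNAL,cv2.CHAIN_APPROX_NONE)
    for c in cs:
        if cv2.contourArea(c)<amin: continue
        p=onplane(a,c.reshape(-1,2),z)[:,:2].astype(np.float32)
        (x,y),w,ang=cv2.minAreaRect(p*1000)
        uv=c.reshape(-1,2).mean(0)
        print(name,uv.round(1),'c',round(x),round(y),'size',np.round(w),'ang',round(ang,1),'depthz',bydepth(a,uv)[0].round(3))
    return m
for z in(.1375,.02): blobs((24,120,60),(35,255,255),z,'yel%.3f'%z)
blobs((0,150,70),(6,255,255),.07,'red')
# vise blue-grey mask
blobs((90,50,30),(115,255,255),.086,'blue',100)
# jaw tops by depth
H,W=a['depth'].shape
uu,vv=np.meshgrid(np.arange(225,330),np.arange(180,260));uv=np.c_[uu.ravel(),vv.ravel()]
P=bydepth(a,uv)
s=P[(abs(P[:,2]-.086)<.006)]
np.save('jt.npy',s); print(len(s),s.min(0),s.max(0))
c=cv2.resize(a['pixels'][170:290,190:350],None,fx=5,fy=5,interpolation=cv2.INTER_CUBIC)
cv2.imwrite('pics/crop1.png',c[:,:,::-1])
E
```

```text
yel0.138 [313.1 276.5] c 345 -154 size [37. 33.] ang 88.1 depthz [ 0.343 -0.174  0.015]
yel0.138 [335.8 220.7] c 470 -216 size [36. 39.] ang 24.2 depthz [ 0.487 -0.245  0.011]
yel0.138 [287.4 216.5] c 484 -103 size [56. 61.] ang 43.1 depthz [ 0.484 -0.103  0.137]
yel0.020 [313.1 276.5] c 344 -173 size [42. 38.] ang 88.1 depthz [ 0.343 -0.174  0.015]
yel0.020 [335.8 220.7] c 486 -243 size [41. 44.] ang 24.2 depthz [ 0.487 -0.245  0.011]
yel0.020 [287.4 216.5] c 502 -115 size [64. 69.] ang 43.1 depthz [ 0.484 -0.103  0.137]
red [217.6 199.3] c 545 65 size [75. 18.] ang 50.2 depthz [0.543 0.066 0.076]
blue [261.3 231.3] c 450 -44 size [163. 120.] ang 41.6 depthz [ 0.457 -0.042  0.083]
blue [308.2 218.7] c 484 -160 size [128.  34.] ang 3.2 depthz [ 0.485 -0.16   0.085]
blue [ 26.5 183.5] c 598 547 size [249. 151.] ang 1.4 depthz [0.607 0.569 0.049]
1169 [ 0.43823534 -0.18242295  0.0800152 ] [ 5.43531328e-01 -1.62292887e-05  9.18279260e-02]
```

View pics/crop1.png

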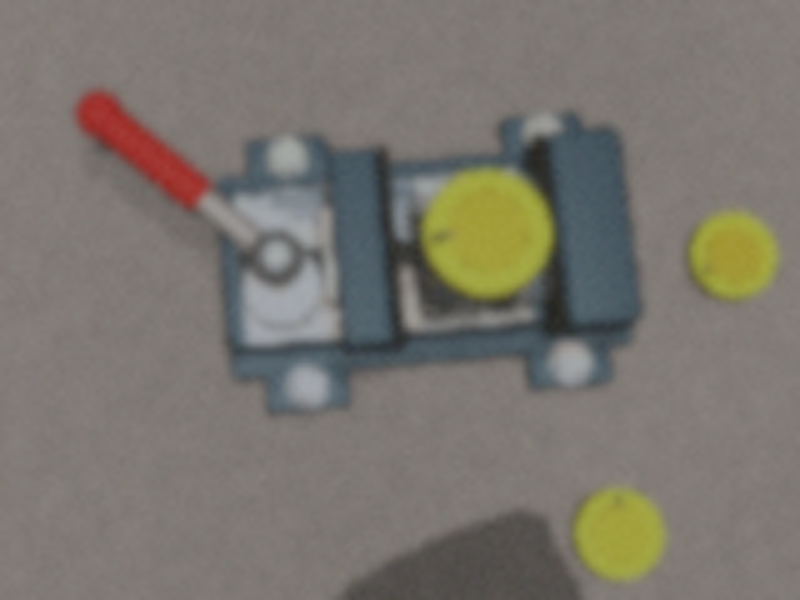

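The enlarged crop confirms the target. The lid on the jar measures about 58 mm with its top at z = 0.137, which fits; the two loose ones are about 40 mm. Next I'll get the lever geometry.

```bash
cat >> h.py <<'E'
from scipy.spatial.transform import Rotation as Rn
def lever(a):
    hsv=cv2.cvtColor(a['pixels'],cv2.COLOR_RGB2HSV)
    m=cv2.inRange(hsv,(0,130,60),(6,255,255))|cv2.inRange(hsv,(174,130,60),(180,255,255)); m[:,:190]=0; m[:,270:]=0
    v,u=np.nonzero(m); p=onplane(a,np.c_[u,v],.068)[:,:2]
    vx,vy,x0,y0=cv2.fitLine(p.astype(np.float32),cv2.DIST_L2,0,.001,.001).ravel()
    d=np.array([vx,vy]); d*=np.sign(d[1]); t=(p-[x0,y0])@d
    return np.array([x0,y0]),d,t.min(),t.max()
def down(yaw):   # tool pointing down, tool y axis at world angle yaw
    y=np.array([np.cos(yaw),np.sin(yaw),0]);z=np.array([0,0,-1.]);x=np.cross(y,z)
    return Rn.from_matrix(np.c_[x,y,z]).as_quat()
E
python3 - <<'E'
from h import *
a=shot('top')
c,d,t0,t1=lever(a); ang=np.arctan2(d[1],d[0])
print('lever',c,np.degrees(ang),t0,t1,'pivot',c+d*(t1-.131),'px pivot',onplane(a,[[245,221.6]],.068))
s=np.load('jt.npy')
f=s[s[:,1]<-.14][:,:2].astype(np.float32)*1000
print('fixedjaw',cv2.minAreaRect(f),cv2.fitLine(f,2,0,.1,.1).ravel())
m=s[(s[:,1]>-.075)&(s[:,1]<-.02)][:,:2].astype(np.float32)*1000
print('movjaw',cv2.minAreaRect(m),cv2.fitLine(m,2,0,.1,.1).ravel())
piv=c+d*(t1-.131)
for da in(0,.6,1.25):
  for h in(0,np.pi):
    g=piv+.095*np.array([np.cos(ang+da),np.sin(ang+da)])
    print(da,h,g,r.inverse_kinematics([*g,.069],down(ang+da+np.pi/2+h)))
for y in np.radians(range(-180,180,30)):
    q=r.inverse_kinematics([.484,-.103,.14],down(y)); print(np.degrees(y).round(),None if q is None else np.round(q,2))
E
```

```text
lever [0.5449369  0.06644545] 48.63673 -0.03908379939646432 0.038657570492572346 pivot [ 0.48391417 -0.00286076] px pivot [[ 0.48485248 -0.0021401   0.068     ]]
fixedjaw ((494.01068115234375, -161.1973419189453), (99.06582641601562, 42.383705139160156), 0.04516816884279251) [ 9.9947864e-01  3.2287851e-02  4.9247549e+02 -1.5971049e+02]
movjaw ((488.0812683105469, -50.882686614990234), (99.77242279052734, 40.48338317871094), 3.2269704341888428) [ 9.9781638e-01  6.6049345e-02  4.8638135e+02 -4.6325558e+01]
0 0 [0.5466931  0.06844005] [ 4.00426489e-02  6.08413176e-01  1.77791479e+00 -4.44089210e-16
  7.55264692e-01 -2.37962482e+00]
0 3.141592653589793 [0.5466931  0.06844005] [ 4.00426489e-02  6.08413176e-01  1.77791479e+00 -4.44089210e-16
  7.55264692e-01  7.61967746e-01]
0.6 0 [0.49546838 0.09143399] None
0.6 3.141592653589793 [0.49546838 0.09143399] [ 9.00636886e-02  5.47148354e-01  1.90202739e+00 -4.44089210e-16
  6.92416908e-01  2.11988417e-01]
1.25 0 [0.43604638 0.07919821] [ 7.45524500e-02  4.71262206e-01  2.05495080e+00 -4.44089210e-16
  6.15379653e-01  2.68807004e+00]
1.25 3.141592653589793 [0.43604638 0.07919821] [ 7.45524500e-02  4.71262206e-01  2.05495080e+00 -4.44089210e-16
  6.15379653e-01 -4.53522487e-01]
-180.0 [-0.3   0.41  1.89 -0.    0.84  2.84]
-150.0 [-0.3   0.41  1.89 -0.    0.84  2.31]
-120.0 [-0.3   0.41  1.89 -0.    0.84  1.79]
-90.0 [-0.3   0.41  1.89 -0.    0.84  1.27]
-60.0 [-0.3   0.41  1.89 -0.    0.84  0.74]
-30.0 [-0.3   0.41  1.89 -0.    0.84  0.22]
0.0 [-0.3   0.41  1.89 -0.    0.84 -0.3 ]
30.0 [-0.3   0.41  1.89 -0.    0.84 -0.83]
60.0 [-0.3   0.41  1.89 -0.    0.84 -1.35]
90.0 [-0.3   0.41  1.89 -0.    0.84 -1.87]
120.0 [-0.3   0.41  1.89 -0.    0.84 -2.4 ]
150.0 None
```

```bash
python3 - <<'E'
from h import *
piv=np.array([.4843,-.0025]); a0=np.radians(48.64)
P=lambda da,z:[*(piv+.095*np.array([np.cos(a0+da),np.sin(a0+da)])),z]
O=lambda da:down(a0+da-np.pi/2)
print(r.finger_overhang); r.set_gripper(.6,60); print(r.finger_overhang)
r.move_to(P(0,.2),O(0)); r.move_linear(P(0,.069))
r.set_gripper(0,60)
print(r.current_opening(),r.current_finger_force(),r.current_contact_force(),r.current_t())
for da in np.arange(.15,1.21,.15):
    r.move_linear(P(da,.069),O(da),.06)
    F=np.array(r.current_contact_force()); t=np.array([-np.sin(a0+da),np.cos(a0+da),0])
    print(round(da,2),F.round(1),'tang',round(F@t,1),r.current_tool_pos(),r.current_t())
    if np.linalg.norm(F)>50: break
a=shot('top','top2.png')
E
```

```text
0.022
0.022
0.21248019901110476 58.3463054895401 [-1.11105316 -1.19332688  5.95941824] 4.35
0.15 [-3.  -1.4  6.8] tang 1.7 [0.53596222 0.07725071 0.06991664] 4.7333
0.3 [-2.9 -4.1  8.6] tang 0.9 [0.52339956 0.08374217 0.0698926 ] 5.1167
0.45 [-2.6 -8.1  8.5] tang 0.4 [0.51006386 0.08826477 0.06988737] 5.5
0.6 [ -0.7 -12.6   8.1] tang -0.8 [0.49629415 0.09066113 0.06988827] 5.8833
0.75 [  0.7 -15.2   6.4] tang -0.3 [0.48242665 0.09102822 0.06989403] 6.2667
0.9 [  4.  -19.4   4.4] tang -0.5 [0.46873363 0.08934768 0.0699239 ] 6.65
1.05 [  5.7 -22.2   2.2] tang 1.8 [0.45550719 0.08569411 0.06993447] 7.0333
1.2 [ 29.1  -5.6 -22.7] tang -23.3 [0.44694163 0.08148989 0.07034298] 7.4167
```

```bash
python3 - <<'E'
from h import *
r.sleep(.3)
piv=np.array([.4843,-.0025]); a0=np.radians(48.64)
p=np.array(r.current_tool_pos()); F=np.array(r.current_contact_force())
d=p[:2]-piv; print(p,F.round(1),'tcp ang',np.arctan2(d[1],d[0])-a0,np.hypot(*d))
a=shot('top','top3.png')
c,d,t0,t1=lever(a); print('lever img ang',np.arctan2(d[1],d[0])-a0,t0,t1)
cv2.imwrite('pics/crop3.png',cv2.resize(a['pixels'][150:290,170:350],None,fx=4,fy=4,interpolation=2)[:,:,::-1])
E
```

```text
[0.44698204 0.08152362 0.07030141] [ 29.5  -6.3 -22.2] tcp ang 1.139835367876011 0.09193801518611695Traceback (most recent call last):
  File "<stdin>", line 7, in <module>
  File "h.py", line 21, in lever
    v,u=np.nonzero(m); p=onplane(a,np.c_[u,v],.068)[:,:2]
                         ~~~~~~~^^^^^^^^^^^^^^^^^^^
  File "h.py", line 13, in onplane
    c,d=ray(im,uv); return c+d*((z-c[2])/d[:,2])[:,None]
        ~~~^^^^^^^
  File "h.py", line 9, in ray
    p=cv2.undistortPoints(np.array(uv,float).reshape(-1,1,2),K,np.array(im['D'],float)).reshape(-1,2)
      ~~~~~~~~~~~~~~~~~~~^^^^^^^^^^^^^^^^^^^^^^^^^^^^^^^^^^^^^^^^^^^^^^^^^^^^^^^^^^^^^^
cv2.error: OpenCV(4.12.0) /io/opencv/modules/calib3d/src/undistort.dispatch.cpp:347: error: (-215:Assertion failed) CV_IS_MAT(_src) && CV_IS_MAT(_dst) && (_src->rows == 1 || _src->cols == 1) && (_dst->rows == 1 || _dst->cols == 1) && _src->cols + _src->rows - 1 == _dst->rows + _dst->cols - 1 && (CV_MAT_TYPE(_src->type) == CV_32FC2 || CV_MAT_TYPE(_src->type) == CV_64FC2) && (CV_MAT_TYPE(_dst->type) == CV_32FC2 || CV_MAT_TYPE(_dst->type) == CV_64FC2) in function 'cvUndistortPointsInternal'
```

```bash
python3 - <<'E'
from h import *
b=shot('scene')
cv2.imwrite('pics/crop4.png',cv2.resize(b['pixels'][110:240,150:330],None,fx=4,fy=4,interpolation=2)[:,:,::-1])
print(r.current_torque(),r.current_opening(),r.current_ee_rot(),down(np.radians(48.64)+1.2-np.pi/2))
E
```

```text
[-1.13352623 -4.31148706 -0.53459809] 0.21485199847308792 [0.52002476 0.85411792 0.00413196 0.00630588] [0.51955688 0.85443587 0.         0.        ]
```

View pics/crop4.png

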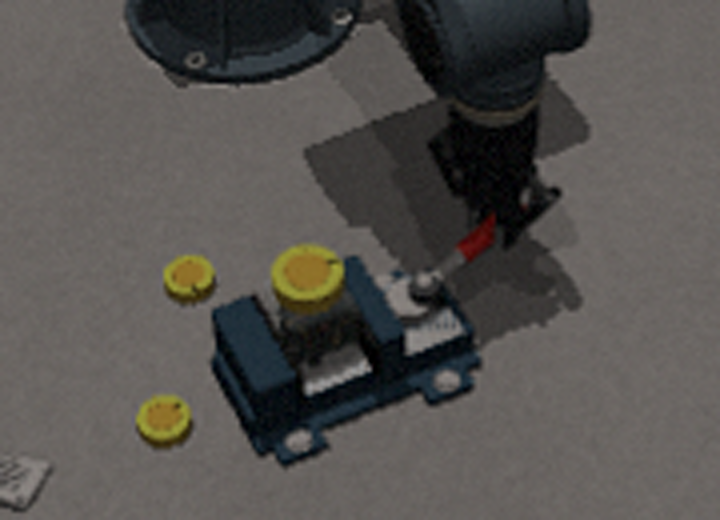

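The scene crop shows the fingers on the red grip at about (480,235), the moving jaw up against the jar, and nothing else touched. I'll squeeze a little more, release, and check the lever angle in the image.

```bash
python3 - <<'E'
from h import *
piv=np.array([.4843,-.0025]); a0=np.radians(48.64)
P=lambda da,z:[*(piv+.095*np.array([np.cos(a0+da),np.sin(a0+da)])),z]
O=lambda da:down(a0+da-np.pi/2)
for da in(1.225,1.25):
    r.move_linear(P(da,.069),O(1.19),.03); r.sleep(.15)
    d=np.array(r.current_tool_pos())[:2]-piv
    print(da,np.arctan2(d[1],d[0])-a0,np.hypot(*d),np.round(r.current_contact_force(),1))
r.set_gripper(.6); print('t',r.current_t(),np.round(r.current_contact_force(),1))
p=r.current_tool_pos(); r.move_linear([p[0],p[1],.2],None,.2)
r.move_linear([.40,.2,.3],None,.3)
a=shot('top','top5.png')
try:
    c,d,t0,t1=lever(a); print('lever img ang',np.arctan2(d[1],d[0])-a0,t0,t1)
except Exception as e: print('hidden')
hsv=cv2.cvtColor(a['pixels'],cv2.COLOR_RGB2HSV)
m=cv2.inRange(hsv,(24,120,60),(35,255,255))
for cc in cv2.findContours(m,0,1)[0]:
    if cv2.contourArea(cc)>150: 
        q=onplane(a,cc.reshape(-1,2),.1375)[:,:2]*1000; print(cv2.minEnclosingCircle(q.astype(np.float32)),cv2.contourArea(cc))
cv2.imwrite('pics/crop5.png',cv2.resize(a['pixels'][150:290,170:350],None,fx=4,fy=4,interpolation=2)[:,:,::-1])
print(r.current_t())
E
```

```text
1.225 1.1472611319992068 0.09185986117014383 [ 37.    2.5 -30.5]
1.25 1.1581987968370289 0.09177053246341285 [ 43.3  11.6 -38.3]
t 9.0833 [5.4 0.5 1.2]
lever img ang 1.098658865074587 -0.04098923892489964 0.038815958582118046
((345.7491149902344, -153.91290283203125), 18.991046905517578) 199.5
((470.1253356933594, -216.19532775878906), 19.56842613220215) 193.5
((485.0287780761719, -104.6110610961914), 31.0747127532959) 470.0
10.625
```

View pics/crop5.png

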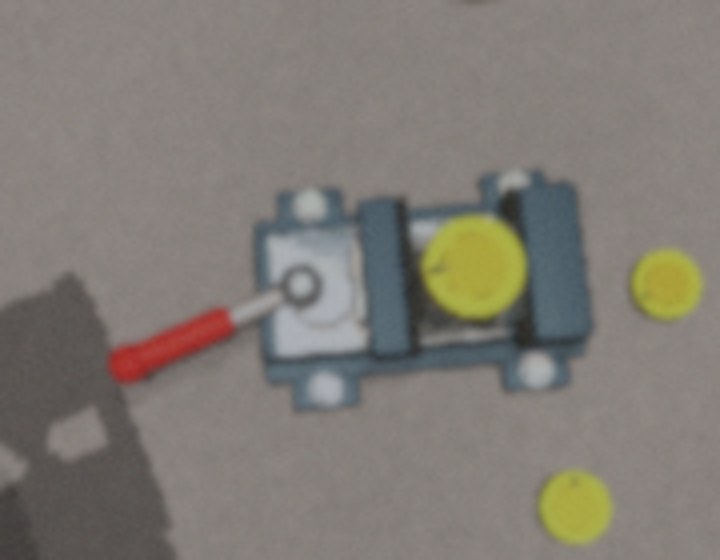

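Crop: the lever now points left and slightly down (ball at about (125,365)), and the moving jaw is against the jar. Image (1.10) and TCP (1.16) disagree on the angle. I'll recompute it from the ball end about the pivot.

```bash
python3 - <<'E'
from h import *
a=shot('top'); piv=onplane(a,[[245,221.6]],.068)[0,:2]
for f in('top1.png','top5.png'):
    a['pixels']=cv2.cvtColor(cv2.imread('pics/'+f),cv2.COLOR_BGR2RGB)
    c,d,t0,t1=lever(a); e=c+d*(t1-.013)
    for p in (c,e):
        v=p-piv; print(f,np.arctan2(v[1],v[0]),np.hypot(*v))
    print('dir',np.arctan2(d[1],d[0]),'res pivot off-line',np.cross(d,piv-c))
    g=cv2.cvtColor(a['pixels'],cv2.COLOR_RGB2GRAY)
    # jaw-top extents via median depth clusters not stored; report red column profile only
s0=np.load('jt.npy')
uu,vv=np.meshgrid(np.arange(225,330),np.arange(180,260));P=bydepth(a,np.c_[uu.ravel(),vv.ravel()])
s1=P[abs(P[:,2]-.086)<.006]
for s in(s0,s1):
    m=s[(s[:,1]>-.09)&(s[:,1]<-.02)&(s[:,0]>.45)&(s[:,0]<.53)]; print('mov jaw centre',m.mean(0),len(m))
    f=s[(s[:,1]<-.14)&(s[:,0]>.45)&(s[:,0]<.53)]; print('fix',f.mean(0))
E
```

```text
top1.png 0.8509054412142644 0.09119449754434468
top1.png 0.8504075538392779 0.11683900956622098
dir 0.84863704 res pivot off-line -0.0002068675083830504
top5.png 1.9551680134987621 0.09126477473803918
top5.png 1.9534964412216058 0.11708015463403879
dir 1.947587 res pivot off-line -0.0006918678904366329
mov jaw centre [ 0.48835321 -0.04680154  0.08421462] 403
fix [ 0.4892293  -0.16008662  0.08464187]
mov jaw centre [ 0.48855388 -0.05621742  0.08416211] 394
fix [ 0.48891554 -0.16012279  0.08451181]<stdin>:8: DeprecationWarning: Arrays of 2-dimensional vectors are deprecated. Use arrays of 3-dimensional vectors instead. (deprecated in NumPy 2.0)
```

Image travel is 1.10 rad and the jaw moved 9.4 mm, so it is only just touching and the lever slipped in the pads. I'll push it further with shut fingers, side-on, which is stiffer.

```bash
python3 - <<'E'
from h import *
piv=np.array([.4848,-.0022]); a0=.8505; R=.088
def P(da,off,z):   # TCP 'off' clockwise of the lever axis
    a=a0+da; e=np.array([np.cos(a),np.sin(a)]); t=np.array([-e[1],e[0]])
    return [*(piv+R*e-off*t),z]
O=lambda da:down(a0+da-np.pi)
r.set_gripper(0,100)
r.move_to(P(1.1,.045,.2),O(1.1)); r.move_linear(P(1.1,.045,.07),None,.2)
r.move_linear(P(1.1,.024,.07),None,.1)
print(np.round(r.current_contact_force(),1),r.current_t())
for da in(1.1,1.14,1.18,1.22,1.26):
    r.move_linear(P(da,.021,.07),O(da),.04); r.sleep(.1)
    p=np.array(r.current_tool_pos())[:2]-piv; F=np.array(r.current_contact_force()); a=a0+da
    ta=np.arctan2(p[1],p[0])+np.arcsin(.021/np.hypot(*p))-a0
    ft=F@[-np.sin(a),np.cos(a),0]
    print(da,'lever~',ta.round(3),F.round(1),'tang',ft.round(1))
    if ta>1.2 or abs(ft)>60: break
p=r.current_tool_pos(); a=a0+1.1
r.move_linear([p[0]+.03*np.sin(a),p[1]-.03*np.cos(a),.07],None,.15)
p=r.current_tool_pos(); r.move_linear([p[0],p[1],.2],None,.2); r.move_linear([.36,.22,.3],None,.3)
a=shot('top','top6.png'); c,d,t0,t1=lever(a); v=c+d*(t1-.013)-piv
print('img lever',np.arctan2(v[1],v[0])-a0,np.arctan2(d[1],d[0])-a0,r.current_t())
E
```

```text
[ 0.7 -0.1 -0.4] 13.6417
1.1 lever~ 1.088 [4.  1.4 3.6] tang -4.3
1.14 lever~ 1.109 [13.5  6.  -2.6] tang -14.8
1.18 lever~ 1.129 [ 21.   11.6 -10.7] tang -24.0
1.22 lever~ 1.149 [ 29.3  17.2 -16.5] tang -34.0
1.26 lever~ 1.17 [ 36.3  26.1 -23. ] tang -44.5
img lever 1.0973544748453306 1.0961634 17.475
```

```bash
python3 - <<'E'
from h import *
piv=np.array([.4848,-.0022]); a0=.8505; R=.082
def P(da,off,z):
    a=a0+da; e=np.array([np.cos(a),np.sin(a)]); t=np.array([-e[1],e[0]])
    return [*(piv+R*e-off*t),z]
O=lambda da:down(a0+da-np.pi)
def red(n):
    b=shot('scene',n); hsv=cv2.cvtColor(b['pixels'],cv2.COLOR_RGB2HSV)
    m=cv2.inRange(hsv,(0,130,60),(6,255,255))|cv2.inRange(hsv,(174,130,60),(180,255,255)); m[:150]=0;m[230:]=0;m[:,:240]=0;m[:,330:]=0
    v,u=np.nonzero(m); return len(u),u.mean(),v.mean(),u.max(),v[u>=u.max()-4].mean()
r.move_to(P(1.1,.045,.15),O(1.1)); r.move_linear(P(1.1,.045,.07),None,.2)
r.move_linear(P(1.1,.023,.07),None,.15)
print(red('s7a.png'))
for da in(1.24,1.3):
    r.move_linear(P(da,.021,.07),O(da),.06); r.sleep(.1)
    p=np.array(r.current_tool_pos())[:2]-piv; F=np.array(r.current_contact_force()); a=a0+da
    ta=np.arctan2(p[1],p[0])+np.arcsin(.021/np.hypot(*p))-a0
    print(da,'lever~',ta.round(3),'tang',(F@[-np.sin(a),np.cos(a),0]).round(1),F.round(1))
print(red('s7b.png'),r.current_t())
A,B=[cv2.imread(f'pics/s7{k}.png')[150:225,225:325] for k in'ab']
cv2.imwrite('pics/cmp7.png',cv2.resize(np.vstack([A,B]),None,fx=4,fy=4,interpolation=2)[:600])
E
```

```text
(14, np.float64(267.35714285714283), np.float64(172.5), np.int64(270), np.float64(172.53846153846155))
1.24 lever~ 1.148 tang -31.3 [ 27.3  15.3 -11.2]
1.3 lever~ 1.177 tang -46.7 [ 38.2  26.9 -22. ]
(17, np.float64(266.70588235294116), np.float64(171.23529411764707), np.int64(270), np.float64(171.30769230769232)) 20.2083
```

View pics/cmp7.png

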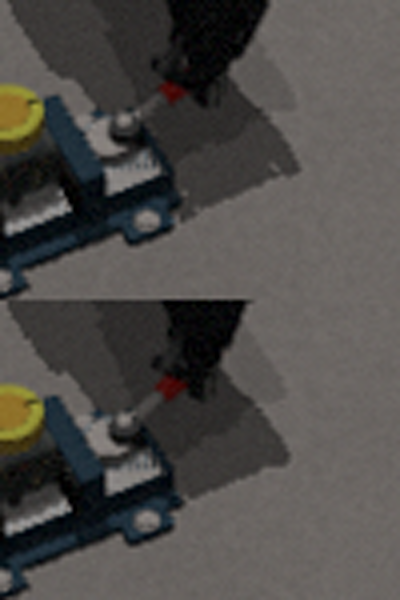

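The pushed frame (bottom) shows the red stub and bar moved up by about 1.3 px. So the lever travels to about 1.17 under load and settles at about 1.10 on its friction, squeezing the jar elastically. The clamp is done. Next I'll back off and grip the lid.

```bash
python3 - <<'E'
from h import *
a=.8505+1.17
p=r.current_tool_pos(); r.move_linear([p[0]+.03*np.sin(a),p[1]-.03*np.cos(a),.07],None,.15)
p=r.current_tool_pos(); r.move_linear([p[0],p[1],.22],None,.3)
C=[.4845,-.1042]; O=down(np.radians(-62))
r.set_gripper(1.0,100)
r.move_to([*C,.22],O); r.move_linear([*C,.139],None,.15)
print(np.round(r.current_contact_force(),1))
r.set_gripper(0,100)
print(r.current_opening(),r.current_finger_force(),np.round(r.current_contact_force(),1),np.round(r.current_torque(),2),r.current_tool_pos(),r.current_t())
b=shot('scene')
cv2.imwrite('pics/crop8.png',cv2.resize(b['pixels'][120:230,170:310],None,fx=5,fy=5,interpolation=2)[:,:,::-1])
E
```

```text
[-0.2  1.   0.3]
0.6559298301106042 103.51322729686217 [-1.  -6.8 14.6] [-1.45  0.21 -0.25] [ 0.48611402 -0.1055468   0.14123893] 23.9583
```

View pics/crop8.png

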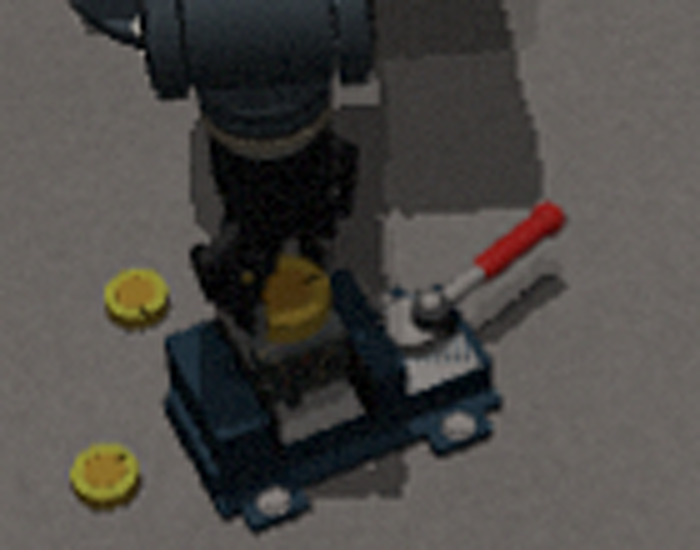

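Crop: the fingers straddle the yellow lid at about (295,295), and its mark shows at (318,272). The jaws are against the jar and the bystanders are untouched. I'll re-centre on the settled TCP and turn, easing the height with the vertical force.

```bash
python3 - <<'E'
from h import *
C=list(r.current_tool_pos()); z=C[2]; C=C[:2]
r.move_linear([*C,z],down(np.radians(-62)),.05)
print(np.round(r.current_contact_force(),1),r.current_tool_pos())
for k in range(7,85,7):
    r.move_linear([*C,z],down(np.radians(-62+k)),.05)
    F=np.array(r.current_contact_force()); x=Rn.from_quat(r.current_ee_rot()).as_matrix()[:,1]
    print(k,'yaw',np.degrees(np.arctan2(x[1],x[0])).round(1)+62,F.round(1),'Mz',round(r.current_torque()[2],2),np.round(r.current_tool_pos(),4),round(r.current_opening(),3),round(r.current_t(),2))
    z+=np.clip(F[2]*1e-4,-.001,.001)
    if np.hypot(F[0],F[1])>40: break
b=shot('scene')
cv2.imwrite('pics/crop9.png',cv2.resize(b['pixels'][120:230,170:310],None,fx=5,fy=5,interpolation=2)[:,:,::-1])
E
```

```text
[-1.4 -2.7  0.7] [ 0.48617937 -0.10575737  0.14155678]
7 yaw 6.899999999999999 [-0.8 -0.2  1.9] Mz 0.14 [ 0.4864 -0.1056  0.1416] 0.659 24.53
14 yaw 13.700000000000003 [0.4 0.1 1. ] Mz 0.24 [ 0.4863 -0.1055  0.1416] 0.651 24.81
21 yaw 20.700000000000003 [0.4 0.9 1.1] Mz 0.13 [ 0.4862 -0.1055  0.1416] 0.653 25.08
28 yaw 27.700000000000003 [ 0.2 -0.  -0.3] Mz 0.11 [ 0.4861 -0.1055  0.1416] 0.655 25.36
35 yaw 34.6 [-1.  -0.   1.1] Mz 0.03 [ 0.4861 -0.1055  0.1416] 0.656 25.63
42 yaw 41.6 [-0.5 -0.3 -0.6] Mz -0.0 [ 0.4861 -0.1054  0.1417] 0.657 25.91
49 yaw 48.6 [ 0.1 -0.1  1.3] Mz -0.01 [ 0.4861 -0.1055  0.1417] 0.653 26.18
56 yaw 55.6 [ 0.2 -0.2 -0.7] Mz 0.03 [ 0.4861 -0.1055  0.1418] 0.655 26.46
63 yaw 62.6 [-0.3  0.2 -1.1] Mz -0.03 [ 0.4861 -0.1056  0.1417] 0.652 26.73
70 yaw 69.6 [-0.8 -0.2  1.1] Mz 0.03 [ 0.4861 -0.1055  0.1416] 0.658 27.01
77 yaw 76.6 [-0.4 -0.1 -0.1] Mz -0.01 [ 0.4861 -0.1055  0.1417] 0.657 27.28
84 yaw 83.6 [ 0.2 -1.   0.3] Mz 0.01 [ 0.4861 -0.1055  0.1417] 0.655 27.56
```

View pics/crop9.png

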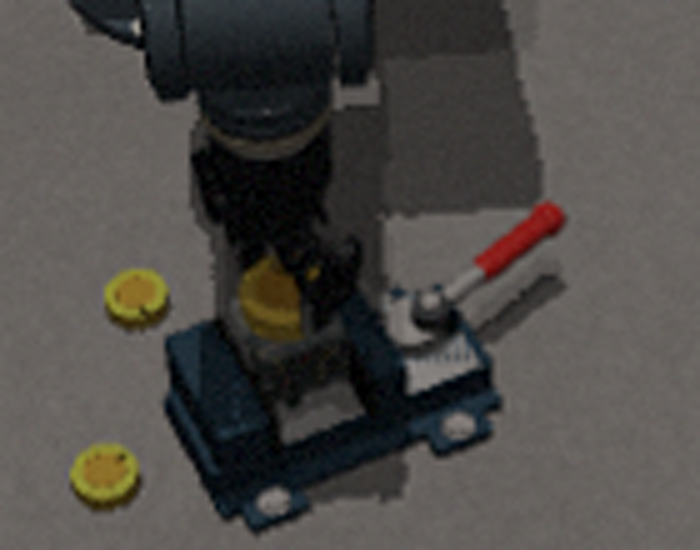

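Torque fell to about zero past 30°, as the thread should behave, and the jar and jaws haven't moved. I'll lift gently with a force check.

```bash
python3 - <<'E'
from h import *
p=list(r.current_tool_pos()); z0=p[2]; C=[.4861,-.1055]; ok=True
for dz in (.002,.004,.006,.009,.013,.018,.025,.035,.047):
    r.move_linear([*C,z0+dz],None,.04)
    F=np.array(r.current_contact_force()); print(dz,F.round(1),round(r.current_tool_pos()[2]-z0,4),round(r.current_opening(),3))
    if F[2]<-14: ok=False; break
print(ok,r.current_finger_force(),r.current_t())
a=shot('top'); b=shot('scene')
cv2.imwrite('pics/crop10.png',cv2.resize(b['pixels'][120:230,170:310],None,fx=5,fy=5,interpolation=2)[:,:,::-1])
E
```

```text
0.002 [ 0.5  0.  -0. ] 0.0022 0.654
0.004 [-0.1  0.4 -0.6] 0.0041 0.656
0.006 [ 0.3 -0.3  0.3] 0.0061 0.655
0.009 [-0.1 -0.3 -0.9] 0.0092 0.655
0.013 [-0.4  0.7  1. ] 0.0133 0.653
0.018 [ 0.8 -0.5  0.2] 0.0183 0.656
0.025 [ 0.1 -1.  -0.1] 0.0253 0.652
0.035 [-0.2 -0.2  0.9] 0.0353 0.655
0.047 [-0.3  0.3 -0.8] 0.0472 0.654
True 114.08106611750554 30.3083
```

View pics/crop10.png

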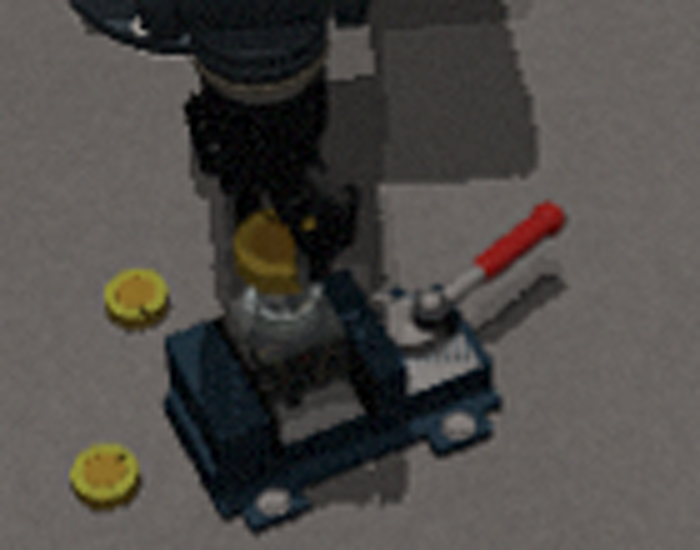

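The lid is lifted and level at (270,250), above the open glass rim at (280,300). The jar is still in the jaws, so I'm handing in.

```bash
python3 -c "
from h import *
r.sleep(.3); print(r.hand_in())"
```

```text
the job is handed in; nothing more can be done
None
```

I handed the job in with the jar clamped, the lid turned about 84° and held level about 30 mm above the rim, and the bystanders untouched; the jaw force I could only infer from how the lever resisted, and no verdict came back.

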